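Sort brake pads by feel on the test plate

TASK

Three brake pads that look alike lie on the steel test plate: slide each one at least 5 cm along the plate, feeling how hard it drags, and leave it where it stops until all three have been tried. Then lay the pad that drags least in the deep scrap bin and the pad that drags most in the shallow fitting tray, both flat with the lining down and set down gently, and leave the third on the plate. Never press a pad hard onto the plate (keep below about 25 N) and leave the other things on the bench alone.

Things in the scene. Friction and masses are not known exactly. Their poses are not given: they have to be found in the camera images.
- pad_a: brake pad lying on the plate; all three look alike. A steel carrier 48 mm along its x, 104 along y (112 over the two ears), from 5 to 20 mm above the plate; a dark lining block, 38 by 80, held captive in it with 1 to 1.5 mm of play, stands out 5 mm below. About 0.8 kg. Origin: centre of the underside of the lining, z up. Grip across the 48 mm, on the steel sides. Linings differ: see the plate
- pad_b: brake pad lying on the plate; all three look alike. A steel carrier 48 mm along its x, 104 along y (112 over the two ears), from 5 to 20 mm above the plate; a dark lining block, 38 by 80, held captive in it with 1 to 1.5 mm of play, stands out 5 mm below. About 0.8 kg. Origin: centre of the underside of the lining, z up. Grip across the 48 mm, on the steel sides. Linings differ: see the plate
- pad_c: brake pad lying on the plate; all three look alike. A steel carrier 48 mm along its x, 104 along y (112 over the two ears), from 5 to 20 mm above the plate; a dark lining block, 38 by 80, held captive in it with 1 to 1.5 mm of play, stands out 5 mm below. About 0.8 kg. Origin: centre of the underside of the lining, z up. Grip across the 48 mm, on the steel sides. Linings differ: see the plate
- plate: flat grey steel test plate fixed on the bench, 230 mm along x, 400 mm along y, 8 mm thick; origin at the centre of its underside, so its top is 8 mm above it. Pushed along it under its own weight, one pad takes 0.6 to 1 N to keep sliding, one 2.9 to 4.3 N, one 6.4 to 9.5 N; which is which changes with every start and cannot be seen
- bin: deep scrap bin, an open-topped box fixed to the bench beside the plate (either side): 160 mm along x, 190 mm along y, 55 mm high, walls and floor 5 mm thick; origin at the centre of its underside
- tray: shallow fitting tray, an open-topped box fixed to the bench on the other side of the plate: 160 mm along x, 190 mm along y, only 14 mm high, walls and floor 5 mm thick; origin at the centre of its underside
- oil_bottle: bystander: upright oil bottle, 64 mm across, 170 mm high, beyond the plate; origin at the centre of its underside
- bearing_ring: bystander: steel bearing ring lying flat, 72 mm across, 18 mm high, beyond the plate; origin at the centre of its underside
- wrench: bystander: wrench lying flat, 170 mm long along its x, beyond the plate; origin at its middle, on the underside
There are look-alikes about, which are no part of the job. What is shaped like the pad_c but turquoise or yellow is not meant.

How it is judged:
On the way, in this order (a step that is already met when the one before it is completed fails the run):
1. a pad has been slid more than 3 cm along the plate ((((distance of pad_a from where it was at the start of the episode above 0.03 m and z of pad_a in the frame of plate below 0.0105 m and angle between pad_a's own z axis and vertical below 0.12 rad) and linear speed of pad_a above 0.003 m/s) or ((distance of pad_b from where it was at the start of the episode above 0.03 m and z of pad_b in the frame of plate below 0.0105 m and angle between pad_b's own z axis and vertical below 0.12 rad) and linear speed of pad_b above 0.003 m/s) or ((distance of pad_c from where it was at the start of the episode above 0.03 m and z of pad_c in the frame of plate below 0.0105 m and angle between pad_c's own z axis and vertical below 0.12 rad) and linear speed of pad_c above 0.003 m/s))), for 0.03 s.
2. a second pad has been slid too, both now more than 3 cm from their starts and on the plate ((((distance of pad_a from where it was at the start of the episode above 0.03 m and z of pad_a in the frame of plate below 0.0105 m and angle between pad_a's own z axis and vertical below 0.12 rad) and ((distance of pad_b from where it was at the start of the episode above 0.03 m and z of pad_b in the frame of plate below 0.0105 m and angle between pad_b's own z axis and vertical below 0.12 rad) and linear speed of pad_b above 0.003 m/s)) or ((distance of pad_a from where it was at the start of the episode above 0.03 m and z of pad_a in the frame of plate below 0.0105 m and angle between pad_a's own z axis and vertical below 0.12 rad) and ((distance of pad_c from where it was at the start of the episode above 0.03 m and z of pad_c in the frame of plate below 0.0105 m and angle between pad_c's own z axis and vertical below 0.12 rad) and linear speed of pad_c above 0.003 m/s)) or ((distance of pad_b from where it was at the start of the episode above 0.03 m and z of pad_b in the frame of plate below 0.0105 m and angle between pad_b's own z axis and vertical below 0.12 rad) and ((distance of pad_a from where it was at the start of the episode above 0.03 m and z of pad_a in the frame of plate below 0.0105 m and angle between pad_a's own z axis and vertical below 0.12 rad) and linear speed of pad_a above 0.003 m/s)) or ((distance of pad_b from where it was at the start of the episode above 0.03 m and z of pad_b in the frame of plate below 0.0105 m and angle between pad_b's own z axis and vertical below 0.12 rad) and ((distance of pad_c from where it was at the start of the episode above 0.03 m and z of pad_c in the frame of plate below 0.0105 m and angle between pad_c's own z axis and vertical below 0.12 rad) and linear speed of pad_c above 0.003 m/s)) or ((distance of pad_c from where it was at the start of the episode above 0.03 m and z of pad_c in the frame of plate below 0.0105 m and angle between pad_c's own z axis and vertical below 0.12 rad) and ((distance of pad_a from where it was at the start of the episode above 0.03 m and z of pad_a in the frame of plate below 0.0105 m and angle between pad_a's own z axis and vertical below 0.12 rad) and linear speed of pad_a above 0.003 m/s)) or ((distance of pad_c from where it was at the start of the episode above 0.03 m and z of pad_c in the frame of plate below 0.0105 m and angle between pad_c's own z axis and vertical below 0.12 rad) and ((distance of pad_b from where it was at the start of the episode above 0.03 m and z of pad_b in the frame of plate below 0.0105 m and angle between pad_b's own z axis and vertical below 0.12 rad) and linear speed of pad_b above 0.003 m/s)))), for 0.03 s.
3. all three pads have been slid, each now more than 3 cm from its start and on the plate (distance of each of pad_a, pad_b, pad_c from where it was at the start of the episode above 0.03 m and z of each of pad_a, pad_b, pad_c in the frame of plate below 0.0105 m and angle between each of pad_a, pad_b, pad_c's own z axis and vertical below 0.12 rad and (((distance of pad_a from where it was at the start of the episode above 0.03 m and z of pad_a in the frame of plate below 0.0105 m and angle between pad_a's own z axis and vertical below 0.12 rad) and linear speed of pad_a above 0.003 m/s) or ((distance of pad_b from where it was at the start of the episode above 0.03 m and z of pad_b in the frame of plate below 0.0105 m and angle between pad_b's own z axis and vertical below 0.12 rad) and linear speed of pad_b above 0.003 m/s) or ((distance of pad_c from where it was at the start of the episode above 0.03 m and z of pad_c in the frame of plate below 0.0105 m and angle between pad_c's own z axis and vertical below 0.12 rad) and linear speed of pad_c above 0.003 m/s))), for 0.03 s.
At the end, for the whole second after the job is handed in: The slickest pad lies in the scrap bin and the grippiest in the fitting tray, each inside it (centre within 65 mm of its centre) and flat on its floor (tilt under 0.12 rad), lining down; the third lies flat on the plate; all at rest (contact force between lining_glazed_c0 and bin above 1 N and contact force between lining_fresh_c0 and tray above 1 N and contact force between lining_worn_c0 and plate above 1 N and ((horizontal distance between pad_a and bin below 0.065 m and z of pad_a in the frame of bin below 0.0085 m) or (horizontal distance between pad_b and bin below 0.065 m and z of pad_b in the frame of bin below 0.0085 m) or (horizontal distance between pad_c and bin below 0.065 m and z of pad_c in the frame of bin below 0.0085 m)) and ((horizontal distance between pad_a and tray below 0.065 m and z of pad_a in the frame of tray below 0.0085 m) or (horizontal distance between pad_b and tray below 0.065 m and z of pad_b in the frame of tray below 0.0085 m) or (horizontal distance between pad_c and tray below 0.065 m and z of pad_c in the frame of tray below 0.0085 m)) and angle between each of pad_a, pad_b, pad_c's own z axis and vertical below 0.12 rad and linear speed of each of pad_a, pad_b, pad_c below 0.01 m/s); the robot touches nothing.
It fails at once if a pad is pressed or dropped onto the plate with more than 40 N (contact force between any of lining_glazed_c0, lining_worn_c0, lining_fresh_c0 and plate above 40 N).
It fails at once if a pad is dropped or pressed into the bin or tray with more than 80 N (contact force between any of lining_glazed_c0, lining_worn_c0, lining_fresh_c0 and bin above 80 N or contact force between any of lining_glazed_c0, lining_worn_c0, lining_fresh_c0 and tray above 80 N).
It fails at once if a pad is turned over on its side or back (angle between any of pad_a, pad_b, pad_c's own z axis and vertical above 1 rad).
It fails at once if a bystander is moved more than 2 cm (distance of any of oil_bottle, bearing_ring, wrench from where it was at the start of the episode above 0.02 m).
It also fails if it takes over 72 s, if anything falls off the work surface, if the arm or the gripper's body presses on something with over 40 N, if the wrist force passes 120 N, or if a joint passes its speed limit or range.

ROBOT

A 7-joint arm with a two-finger parallel gripper is mounted at the origin on the work surface. World frame = base frame: x ahead of the robot, y to its left, z up, the work surface at z = 0. Lengths are in m, angles in rad, forces in N, time in s.
With the tool pointing down it reaches from about 0.35 to 0.9 m from the base axis. Payload 8.1 kg.
Tool frame: the origin (TCP) lies between the finger pads; the fingertips stand 8 mm ahead of it and the grasp point (between the pads) lies 11 mm behind it; z points along the fingers, y is the line along which they close (so a half turn about z gives the same grasp; the last joint's range is limited). The gripper opens to 85 mm and grips with 20 to 120 N. Pads are 22 mm wide; open, the fingers measure 114 mm over their backs; the gripper's body (76 mm by 85 mm) begins 54 mm behind the grasp point. The pads swing forward as they close: fully open they stand 13 mm farther back than shut.
Start: joints at [1.166, 0.434, 0.025, 1.573, -0.012, 1.134, -0.075], TCP at [0.186, -0.597, 0.205] pointing down, gripper open.
Joint ranges: [-2.62, 2.62], [-0.44, 2.09], [-1.27, 1.32], [0.08, 2.57], [-1.32, 4.46], [0.12, 2], [-2.74, 2.74]. Speed limits (rad/s): [2.22, 2.22, 3.01, 3.01, 3.14, 3.14, 3.14].

INTERFACE

Orientations are given as a 3x3 rotation matrix whose columns are the frame's x, y, z axes.
In Python, from workcell import r, planner, cams, job, current_time, current_qpos, current_qd, current_joint_torque, current_ee_pos, current_eef_rot, current_ft_force, current_wrist_torque, current_grip_width, current_grip_force gives the robot as it stands. The module is installed in compiled form; this text tells all that it offers. Calls block until the motion is done:
- r.movep(position, orientation): joint-space move of the TCP to a pose.
- r.move_linear(position, rotation=None, rate=0.15): straight line of the TCP; rotation=None keeps the orientation; rate is the mean speed in m/s.
- r.move_j(angles): joint-space move.
- r.gripper_to(opening, grasp_force=None): finger opening in m; grasp_force is the grip in N (None keeps the last); returns when the fingers have stopped.
- r.pause(seconds).
- planner.inverse_kinematics(position, orientation): joint angles nearest the present ones, or None.
- cams.grab_frame(name): name is "side" or "top"; returns the picture (480x640x3 uint8, blue, green, red); there is no depth.
- cams.calibration(name): a dict with "fovy" (degrees; the focal length in pixels is half the picture's height over the tangent of half this angle, whatever the lens; pixels are square), "cx", "cy" (the principal point, pixels), "T" (4x4, takes a point from camera to world coordinates). Camera axes: x right, y down, z forward; pixel columns grow to the right and rows downward; lengths in m; the calibration is good to about 2 mm. A picture is of the moment at which its call begins. calibration takes no time and is no camera call.
A pose or a line that the arm cannot do raises r.MotionError and nothing moves.
- job.hand_in(): hands the job in; it is judged then, once.
Readings, each from a call of its own:
- current_time(): time.
- current_qpos(): joint angles.
- current_qd(): joint speeds.
- current_joint_torque(): joint torques, N m.
- current_ee_pos(): TCP position.
- current_eef_rot(): TCP orientation.
- current_ft_force(): force on the tool from outside, world axes, zero at the start.
- current_wrist_torque(): the same for the moment, N m.
- current_grip_width(): finger opening in m.
- current_grip_force(): force on a finger pad.
Only numpy, scipy, OpenCV 4.12 (cv2) and the standard library are available. Lean on these libraries where they do the work, as an engineer would, in place of code of your own. Each camera call takes 0.05 s, during which the arm holds its last target. There are 200 camera calls.

## Working session

There is one attempt and no reset: what is moved stays moved. The work goes in short steps, each a Python script; the robot and the scene stay as the last script left them, time stands still between calls to the robot, and variables do not carry over. Pictures are saved under pics/ and viewed, at most 10 in all, crops included, and the job is handed in when it is done.

```bash
mkdir -p pics; ls; python3 - <<'E'
from workcell import *
import cv2
for n in("top","side"):
    cv2.imwrite(f"pics/{n}0.png",cams.grab_frame(n)); c=cams.calibration(n); print(n,c["fovy"],c["cx"],c["cy"]);print(c["T"].round(4) if hasattr(c["T"],"round") else c["T"])
print(current_time(),current_ee_pos(),current_eef_rot(),current_ft_force())
E
```

```text
pics
top 54.158264070384064 325.9187191404807 235.50169415014454
[[ 0.0283 -0.9937  0.1081  0.412 ]
 [-0.9995 -0.0265  0.0181  0.018 ]
 [-0.0151 -0.1086 -0.994   1.1168]
 [ 0.      0.      0.      1.    ]]
side 44.811513456471424 325.8583001398211 237.81677013258866
[[-0.9631 -0.1241  0.2388  0.1756]
 [-0.2682  0.5184 -0.812   1.2133]
 [-0.023  -0.8461 -0.5326  0.8136]
 [ 0.      0.      0.      1.    ]]
0.1 [ 0.18556359 -0.59630712  0.20431781] [[ 9.54830313e-01  2.97151132e-01 -5.27373520e-04]
 [ 2.97151576e-01 -9.54829449e-01  1.29041991e-03]
 [-1.20102030e-04 -1.38884192e-03 -9.99999028e-01]] [ 0.37779488 -0.54345172 -0.29557322]
```

View pics/top0.png

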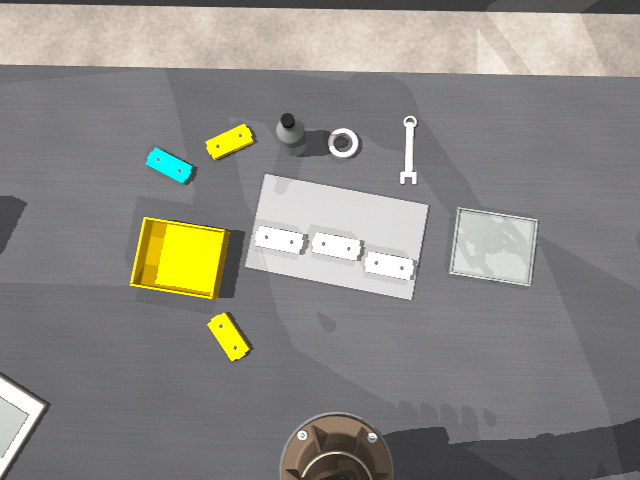

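View pics/side0.png

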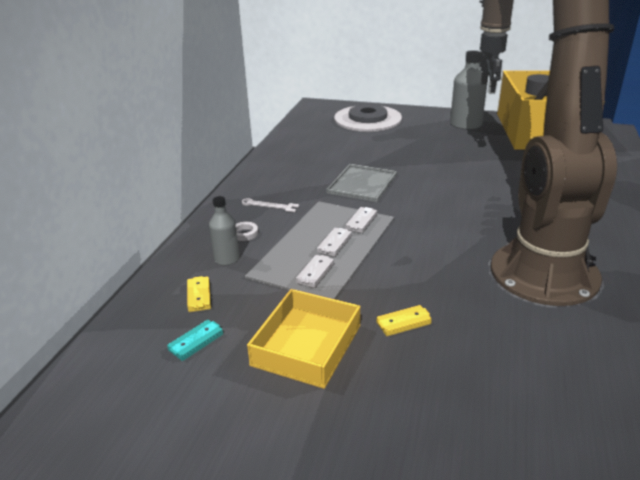

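The top view shows the three white pads on the plate at about px (278,239), (336,246) and (389,265). The yellow bin is at (180,258), the tray at (494,246), and the bottle, ring and wrench lie beyond the plate at around row 145. The turquoise and yellow look-alikes lie off the plate. The side view shows the same layout. Next I'll measure the pads and both containers.

```bash
cat > h.py <<'E'
from workcell import *
import numpy as np, cv2
def ray(n,px,z):
    c=cams.calibration(n);T=np.array(c["T"]);f=240/np.tan(np.radians(c["fovy"])/2)
    px=np.atleast_2d(px).astype(float)
    d=np.c_[(px[:,0]-c["cx"])/f,(px[:,1]-c["cy"])/f,np.ones(len(px))]@T[:3,:3].T
    o=T[:3,3]; return (o+d*((z-o[2])/d[:,2:]))[:,:2]
def rect(P):  # centre, (short,long), yaw of short axis near +x
    (c,(w,h),a)=cv2.minAreaRect((np.asarray(P)*1000).astype(np.float32))
    if w>h: w,h,a=h,w,a+90
    a=(a+90)%180-90
    return np.array(c)/1000,(w,h),np.radians(a)
def pads(img):
    m=(img.min(2)>215).astype(np.uint8)
    out=[]
    for k in cv2.findContours(m,cv2.RETR_EXTERNAL,cv2.CHAIN_APPROX_NONE)[0]:
        if cv2.contourArea(k)<300: continue
        c,s,a=rect(ray("top",k[:,0],.028))
        if 38<s[0]<60 and 95<s[1]<125: out.append((c,s,a))
    return sorted(out,key=lambda q:-q[0][1])
def R(a): # tool down, tool y along direction a (from world x)
    y=np.array([np.cos(a),np.sin(a),0]);z=np.array([0,0,-1.]);return np.c_[np.cross(y,z),y,z]
E
python3 - <<'E'
from h import *
img=cv2.imread("pics/top0.png")
for p in pads(img): print("pad",p)
for n,z,q in(("bin",.055,[(145,217),(229,229),(213,298),(131,285)]),("tray",.014,[(458,207),(538,219),(530,286),(449,273)]),("plate",.008,[(265,174),(429,205),(412,299),(246,267)])):
    print(n,rect(ray("top",q,z)))
hsv=cv2.cvtColor(img,cv2.COLOR_BGR2HSV)
m=cv2.inRange(hsv,(20,120,80),(35,255,255))
for k in cv2.findContours(m,0,cv2.CHAIN_APPROX_NONE)[0]:
    if cv2.contourArea(k)>3000: print("bin mask",rect(ray("top",k[:,0],.055)))
# side-view cross-check: bin rim corners
print("bin side",rect(ray("side",[(294,293),(361,307),(325,359.5),(251,347)],.055)))
print(current_eef_rot()[:,1])
E
```

```text
bin (array([0.46980283, 0.36731772]), (159.59060668945312, 197.53176879882812), np.float64(-0.126085897071202))
tray (array([ 0.51798914, -0.35602646]), (159.12969970703125, 189.53369140625), np.float64(-0.1321625648884903))
plate (array([0.53265637, 0.01072574]), (228.20034790039062, 400.5611267089844), np.float64(-0.1649352921049509))
bin mask (array([0.46859744, 0.36808875]), (160.132080078125, 204.1060333251953), np.float64(-0.1328283551610101))
bin side (array([0.46179367, 0.38022943]), (148.7432403564453, 191.14022827148438), np.float64(-0.15025168711869))
[ 0.29715113 -0.95482945 -0.00138884]
```

```bash
python3 - <<'E'
from h import *
img=cv2.imread("pics/top0.png")
print(img[236,270],img[215,300],img[245,330], img[265,380])
for t in (190,205,225,240):
    m=(img.min(2)>t).astype(np.uint8)
    for k in cv2.findContours(m,0,cv2.CHAIN_APPROX_NONE)[0]:
        u=k[:,0].mean(0)
        if 170<u[1]<310 and cv2.contourArea(k)>150: print(t,u,rect(ray("top",k[:,0],.028)))
E
```

```text
[255 255 255] [220 222 222] [254 254 255] [255 255 255]
190 [493.99305556 250.13194444] (array([ 0.5134549 , -0.35016458]), (149.77052307128906, 181.9847412109375), np.float64(-0.13111327941899908))
190 [339.08174905 237.13117871] (array([0.53164844, 0.0136725 ]), (224.02452087402344, 390.6685485839844), np.float64(-0.1682762276924553))
205 [505.78947368 264.45614035] (array([ 0.47688794, -0.37681348]), (63.95246505737305, 96.2571029663086), np.float64(-0.12024784848758478))
205 [465.38043478 263.27173913] (array([ 0.483017  , -0.29579471]), (54.008026123046875, 67.82730865478516), np.float64(-0.1299216479892431))
205 [523.04615385 229.66153846] (array([ 0.5592912 , -0.42450681]), (33.299049377441406, 62.02113342285156), np.float64(-0.9591664950479195))
205 [322.99277457 236.01589595] (array([0.53166901, 0.01379372]), (224.02452087402344, 390.4226379394531), np.float64(-0.1682762276924553))
225 [388.875 265.25 ] (array([ 0.46533923, -0.10884068]), (47.14298629760742, 112.67508697509766), np.float64(-0.1665652798501339))
225 [335.352 245.776] (array([0.50692206, 0.0146147 ]), (47.14059829711914, 112.30068969726562), np.float64(-0.17039557128794036))
225 [278.68  239.328] (array([0.51865167, 0.14826958]), (46.89419937133789, 112.19489288330078), np.float64(-0.1700341803280166))
240 [388.2601626  265.17073171] (array([ 0.46561844, -0.10828381]), (46.38793182373047, 110.64766693115234), np.float64(-0.16974802366888758))
240 [335.30081301 245.91056911] (array([0.50675986, 0.01511202]), (46.78765869140625, 110.4303970336914), np.float64(-0.1719468626229115))
240 [278.648 239.224] (array([0.51858789, 0.14880222]), (46.69455337524414, 110.49571990966797), np.float64(-0.16536006629881853))
```

```bash
sed -i 's/>215/>225/' h.py; python3 - <<'E'
from h import *
A=R(-0.168)
r.gripper_to(.062,25)
r.movep([.37,-.2,.10],A)
r.move_linear([.37,-.2,.014],rate=.12)
r.pause(.15); f0=current_ft_force(); z=.014; print(current_time(),f0,current_grip_width(),current_ee_pos())
while z>-.006:
    z-=.001; r.move_linear([.37,-.2,z],rate=.02)
    f=current_ft_force()[2]-f0[2]
    if f>2.5: break
print("touch",z,f,current_ee_pos(),current_time(),current_qpos())
r.move_linear([.37,-.2,.06],rate=.15)
print(current_time())
E
```

```text
3.1333 [ 0.76912745 -0.27723168 -1.00483321] 0.06227454123303924 [ 0.37051437 -0.20030593  0.01465959]
touch -0.006000000000000004 1.228494460041925 [ 0.36995408 -0.19999551 -0.00606462] 8.1333 [ 0.62845692  0.46757284 -0.33036675  2.24815264  0.32875561  0.46985131
 -0.13199225]
8.725
```

```bash
python3 - <<'E'
from h import *
f0=np.array(current_ft_force()); z=-.004
r.move_linear([.37,-.2,z],rate=.2)
while z>-.016:
    z-=.0015; r.move_linear([.37,-.2,z],rate=.03)
    f=np.array(current_ft_force())-f0; print(round(z,4),f.round(2),current_ee_pos()[2])
    if f[2]>3: break
r.move_linear([.37,-.2,.05],rate=.2)
print(current_time())
E
```

```text
-0.0055 [-0.31 -0.4   0.85] -0.004730543193283372
-0.007 [-0.32 -0.27  0.78] -0.006773789901899696
-0.0085 [-0.83 -0.06  0.08] -0.008573443309738138
-0.01 [-1.03 -0.3   0.16] -0.010109288822110638
-0.0115 [-0.86 -0.79  0.32] -0.011596425170857079
-0.013 [-0.52  0.12  0.13] -0.013069084810123067
-0.0145 [-1.07 -0.03 -0.46] -0.014578458043834883
-0.016 [-0.25 -0.26  0.3 ] -0.016085797065094568
-0.0175 [ 0.98 -0.04 -0.58] -0.017586610641018352
11.9333
```

```bash
python3 - <<'E'
from h import *
print(current_ee_pos(),current_grip_width(),current_qpos())
r.move_linear([.37,-.2,.0],rate=.2)
s=cams.grab_frame("side");t=cams.grab_frame("top")
cv2.imwrite("pics/a.png",np.hstack([cv2.resize(s[100:300,300:560],None,fx=1.5,fy=1.5),cv2.resize(t[220:420,300:560],None,fx=1.5,fy=1.5)]))
E
```

```text
[ 0.37022814 -0.20032433  0.05046389] 0.06203763067874916 [ 0.69795669  0.36346876 -0.4055209   2.20058529  0.24535693  0.61766907
 -0.0532271 ]
```

View pics/a.png

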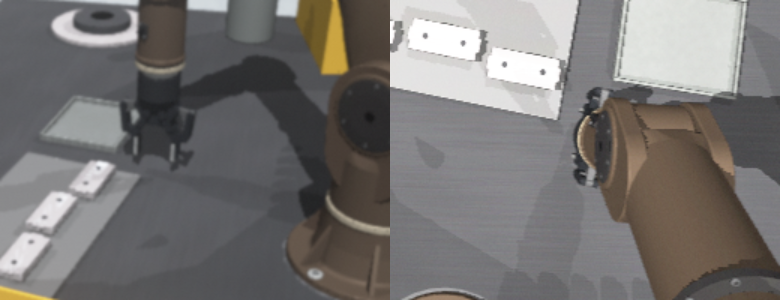

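```bash
python3 - <<'E'
from h import *
print(current_ee_pos(),current_eef_rot().round(3))
for z in (-.02,0,.02,.04,.06): print(z,ray("side",[(392,207),(420,210)],z).round(3).tolist())
print(current_ft_force(),current_joint_torque())
E
```

```text
[ 0.37022542 -0.19985387  0.00042553] [[ 0.167  0.986 -0.   ]
 [ 0.986 -0.167  0.   ]
 [ 0.    -0.    -1.   ]]
-0.02 [[0.407, -0.265], [0.325, -0.266]]
0 [[0.401, -0.23], [0.322, -0.231]]
0.02 [[0.396, -0.194], [0.318, -0.195]]
0.04 [[0.39, -0.159], [0.314, -0.16]]
0.06 [[0.385, -0.123], [0.311, -0.124]]
[ 0.53805042 -0.06821617 -0.16587692] [-2.00584643e-01 -4.98876214e+01 -3.31230462e+00 -1.51405263e+01
  1.53804501e-02  2.86990881e-02 -2.44012153e-03]
```

```bash
cat >> h.py <<'E'
def proj(n,X):
    c=cams.calibration(n);T=np.linalg.inv(np.array(c["T"]));f=240/np.tan(np.radians(c["fovy"])/2)
    p=T[:3,:3]@np.asarray(X,float)+T[:3,3]; return np.array([c["cx"]+f*p[0]/p[2],c["cy"]+f*p[1]/p[2]])
def crop(img,u,w=50,k=8):
    x,y=int(u[0]),int(u[1]); return cv2.resize(img[y-w:y+w,x-w:x+w],None,fx=k,fy=k,interpolation=cv2.INTER_CUBIC)
E
python3 - <<'E'
from h import *
f0=np.array(current_ft_force()); z=-.016
r.move_linear([.37,-.2,z],rate=.2)
while z>-.03:
    z-=.001; r.move_linear([.37,-.2,z],rate=.03)
    f=np.array(current_ft_force())-f0
    if f[2]>3: break
print(z,f.round(2),current_ee_pos(),current_time())
s=cams.grab_frame("side");t=cams.grab_frame("top")
X=current_ee_pos();us=proj("side",X);ut=proj("top",X);print(us,ut)
C=[]
for im,u in((s,us),(t,ut)):
    c=crop(im,u); cv2.circle(c,tuple(int(v) for v in (u-np.floor(u)+50)*8),5,(0,0,255),1);C.append(c)
cv2.imwrite("pics/b.png",np.hstack(C))
r.move_linear([.37,-.2,.05],rate=.2)
E
```

```text
-0.030000000000000013 [-1.75  0.11  0.24] [ 0.36996523 -0.1999932  -0.03003959] 16.1833
[400.67820841 222.55428844] [423.01823548 306.8854028 ]
```

View pics/b.png

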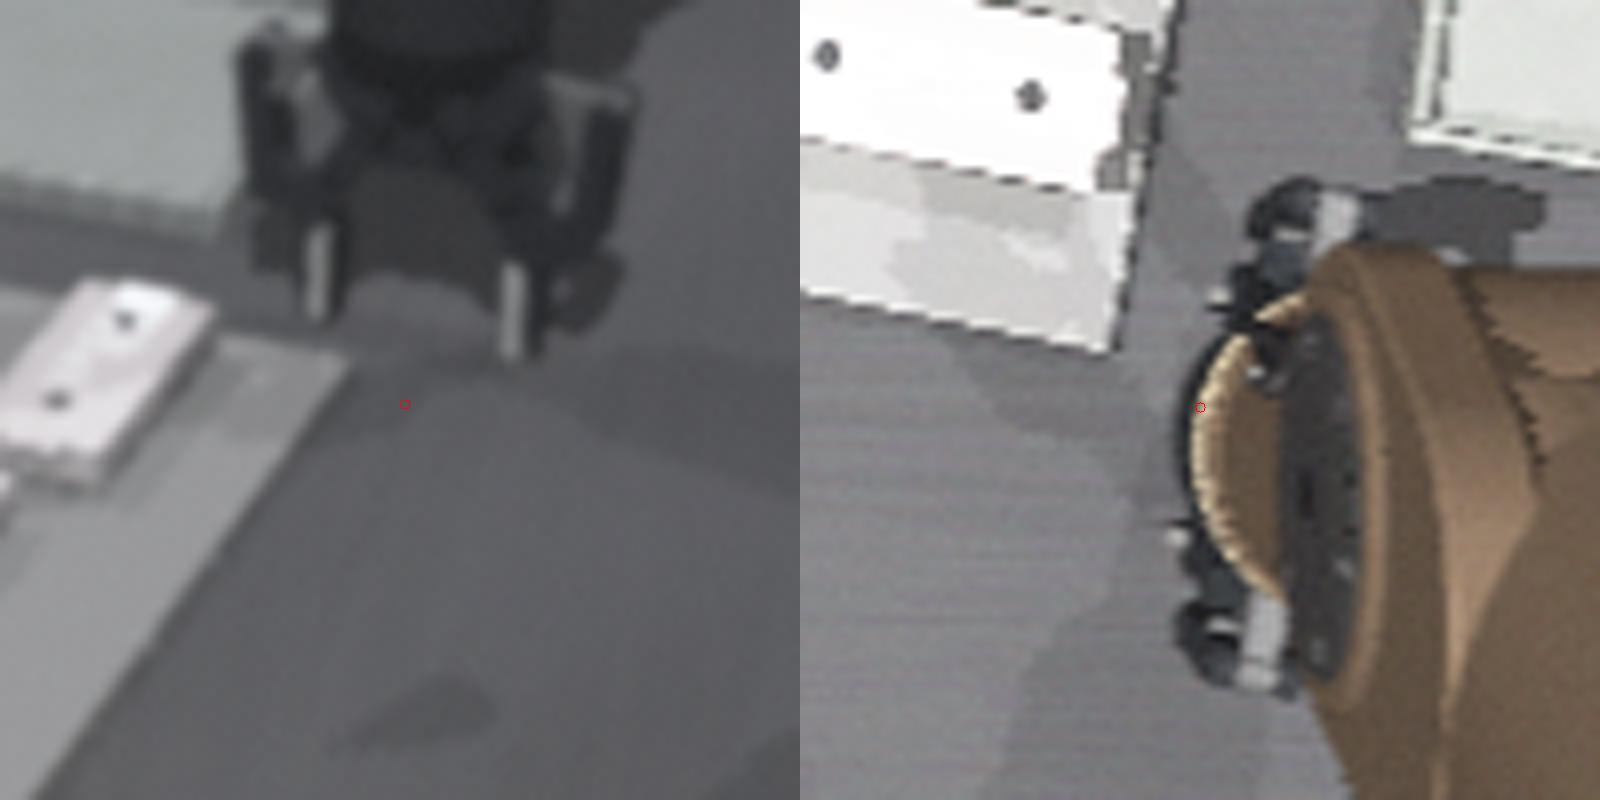

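```bash
python3 - <<'E'
from h import *
for z in (-.03,-.02,-.01,0,.01,.02,.03): print(z,ray("side",[(389.75,212),(414.75,216.75)],z).mean(0).round(4), proj("side",[.37,-.2,z]).round(1))
from scipy.spatial.transform import Rotation as Ro
print(current_time(),current_ee_pos(),current_qpos())
E
```

```text
-0.03 [ 0.3734 -0.2468] [400.7 222.5]
-0.02 [ 0.3711 -0.2295] [400.8 219.5]
-0.01 [ 0.3687 -0.2122] [401.  216.4]
0 [ 0.3664 -0.1949] [401.2 213.3]
0.01 [ 0.364  -0.1776] [401.3 210.2]
0.02 [ 0.3617 -0.1603] [401.5 207.1]
0.03 [ 0.3593 -0.143 ] [401.7 203.9]
16.8333 [ 0.37005928 -0.20027906  0.05026985] [ 0.70191971  0.36448448 -0.41037742  2.20052971  0.24854429  0.61815618
 -0.05646972]
```

The tips are far higher than the stated tool geometry implies: at TCP z = -0.03 they look to be about on the bench, yet no force shows. I'll do one check of height, force and torque at several heights.

```bash
python3 - <<'E'
from h import *
C=[]
for z in (.03,.0,-.03):
    r.move_linear([.37,-.2,z],rate=.2)
    s=cams.grab_frame("side")
    print(z,np.round(current_joint_torque(),2),np.round(current_ft_force(),2),np.round(current_wrist_torque(),2),np.round(current_ee_pos(),4))
    C.append(cv2.resize(s[160:260,365:430],None,fx=4,fy=4,interpolation=cv2.INTER_CUBIC))
r.move_linear([.37,-.2,.05],rate=.2)
print(current_time())
cv2.imwrite("pics/c.png",np.hstack(C))
E
```

```text
0.03 [ -0.05 -48.14  -3.38 -17.57   0.1   -0.09  -0.08] [ 0.61 -1.12  0.59] [-0.05 -0.01  0.  ] [ 0.369  -0.1993  0.0293]
0.0 [ -0.2  -49.75  -3.29 -15.11   0.08  -0.07  -0.06] [0.26 0.35 0.42] [-0.   -0.01  0.03] [ 0.3698 -0.1997  0.0004]
-0.03 [ -0.25 -51.96  -3.01 -12.68   0.08  -0.08  -0.06] [-0.43  0.61  0.64] [-0.02 -0.01 -0.  ] [ 0.3701 -0.2    -0.0292]
18.3833
```

View pics/c.png

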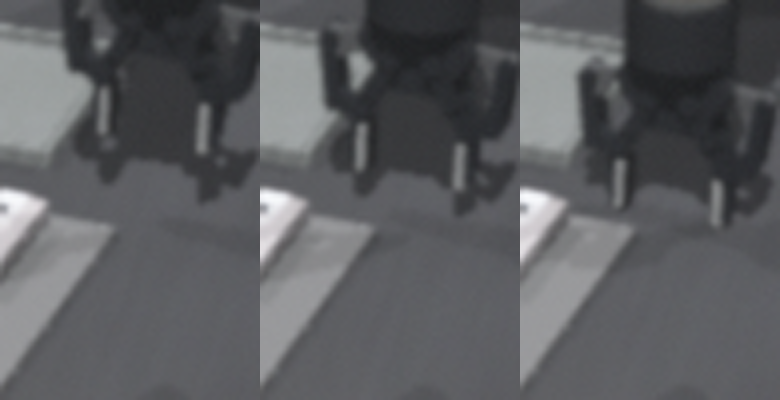

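The tips move freely and evenly, ending about 30 mm behind the TCP. So the stated tool geometry is off by that much, and I'll find the true height by touch. Next I go above pad 3, check the straddle in the picture, then feel for the plate.

```bash
python3 - <<'E'
from h import *
A=R(-.168); p=[.4655,-.1086]
r.gripper_to(.07,25)
r.movep(p+[.05],A); r.move_linear(p+[.01],rate=.15)
r.pause(.1)
s=cams.grab_frame("side");t=cams.grab_frame("top")
print(current_time(),current_ee_pos(),current_grip_width(),current_ft_force(),proj("side",p+[.028]),proj("top",p+[.028]))
C=[cv2.resize(s[150:270,310:410],None,fx=4,fy=4,interpolation=cv2.INTER_CUBIC),cv2.resize(t[200:320,340:440],None,fx=4,fy=4,interpolation=cv2.INTER_CUBIC)]
cv2.imwrite("pics/d.png",np.hstack(C))
E
```

```text
19.8417 [ 0.46603301 -0.10894724  0.01086905] 0.07012494461152781 [ 0.0652293  -0.2983099   1.80016071] [360.67447153 216.69408197] [388.39924179 265.07620313]
```

View pics/d.png

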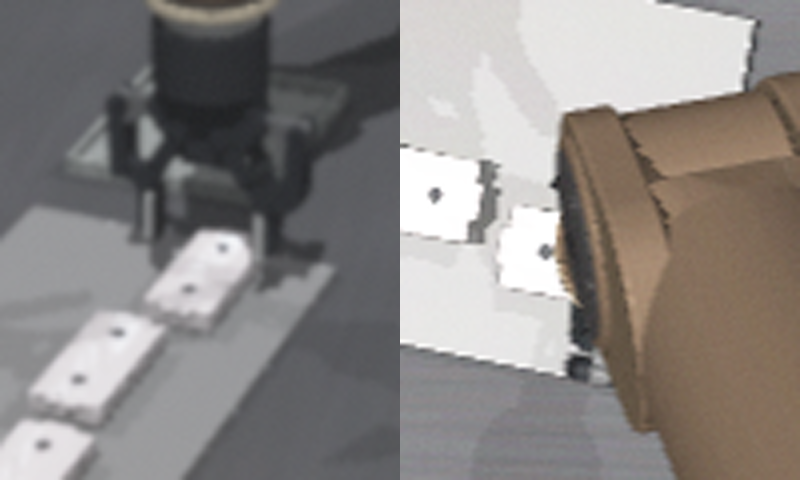

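The side view shows the fingers either side of pad 3, at crop px (147,240) and (260,255), so xy is right and the tips are about 33 mm above the TCP. Now I descend, feeling for the plate.

```bash
python3 - <<'E'
from h import *
p=[.4655,-.1086]
r.move_linear(p+[-.012],rate=.08)
r.pause(.1); f0=np.mean([current_ft_force() for _ in range(3)],0); z=-.012
while z>-.034:
    z-=.001; r.move_linear(p+[z],rate=.03)
    f=np.array(current_ft_force())-f0
    if f[2]>3 or np.hypot(*f[:2])>4: break
print("touch",z,f,current_ee_pos(),current_time())
r.move_linear(p+[z+.003],rate=.03);r.pause(.1);print(np.array(current_ft_force())-f0,current_grip_width())
cv2.imwrite("pics/e.png",cv2.resize(cams.grab_frame("side")[150:270,310:410],None,fx=5,fy=5,interpolation=cv2.INTER_CUBIC))
E
```

```text
touch -0.027000000000000014 [-5.0056521   0.38858434 20.31301137] [ 0.4656723  -0.10862532 -0.02600499] 24.1167
[0.48505091 0.79459909 0.94201366] 0.06952257396100689
```

View pics/e.png

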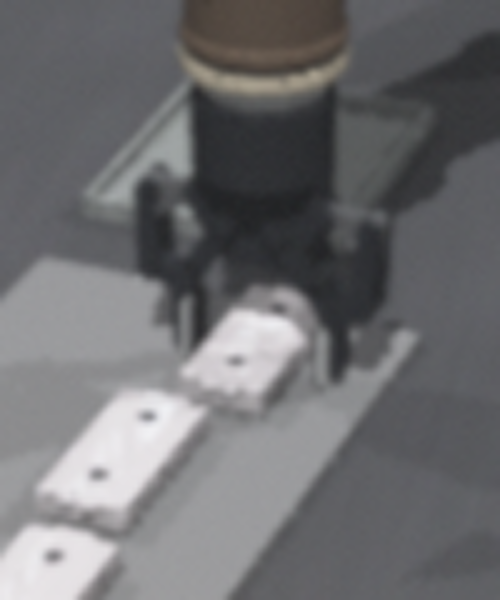

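Plate contact came at TCP z = -0.026, so the tip is about 34 mm above the reported TCP at 70 mm opening. The picture shows both fingers clear of pad 3 on either side. Now I push pad 3.

```bash
cat >> h.py <<'E'
A=R(-.168); U=np.array([np.cos(-.168),np.sin(-.168)])
def P(p,z): return [float(p[0]),float(p[1]),z]
def push(p,z=-.0205,L=.068):
    p=np.array(p)
    r.move_linear(P(p,z),rate=.1); r.pause(.1)
    f0=np.mean([current_ft_force() for _ in range(3)],0); F=[];V=[]
    s=.035; r.move_linear(P(p+U*s,z),rate=.06)
    while s<L-1e-6:
        s+=.0055; r.move_linear(P(p+U*s,z),rate=.04)
        f=np.array(current_ft_force())-f0; F.append(-f[:2]@U); V.append(f[2])
    print("push",np.round(F,2),"med",np.median(F),"fz",np.round(V,1),"t",current_time(),"ee",current_ee_pos())
    r.move_linear(P(p+U*(s-.004),z),rate=.05)
    r.move_linear(P(p+U*(s-.004),.04),rate=.25)
E
python3 - <<'E'
from h import *
p=[.4655,-.1086]
r.move_linear(P(p,-.0205),rate=.1); r.gripper_to(.062)
push(p)
E
```

```text
push [4.49 6.14 5.61 6.62 5.9  6.94] med 6.0198859477807956 fz [-0.2  0.4  2.1  2.3  2.7  3.4] t 27.85 ee [ 0.53010655 -0.1198897  -0.02131366]
```

```bash
python3 - <<'E'
from h import *
for p in ([.507,.0148],[.5187,.1485]):
    r.movep(P(p,.03),A); push(p)
print(current_time())
E
```

```text
push [1.77 1.03 1.02 0.8  0.7  0.2 ] med 0.9108437869395328 fz [-0.7 -1.1 -0.3 -0.9 -1.  -2. ] t 32.3333 ee [ 0.57436242  0.00336779 -0.02046635]
push [-0.82 -0.71 -0.29 -0.56 -0.58 -1.04] med -0.6447289910485727 fz [-1.4 -1.3 -1.2 -0.9 -0.4 -0.9] t 36.875 ee [ 0.58632293  0.13704888 -0.02044503]
37.5167
```

```bash
python3 - <<'E'
from h import *
p=np.array([.5187,.1485])+U*.03
r.movep(P([.42,.2],.10),A)
t=cams.grab_frame("top")
for q in pads(t): print(q)
print(current_time())
cv2.imwrite("pics/f.png",cv2.resize(t[160:310,230:440],None,fx=3,fy=3,interpolation=cv2.INTER_CUBIC))
E
```

```text
38.325
```

View pics/f.png

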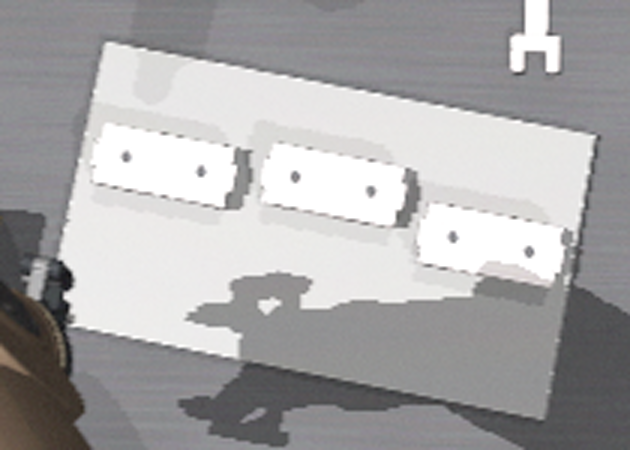

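All three pads have slid about 6 cm and still lie square on the plate. Pad 3 is clearly the grippiest. The readings for pads 1 and 2 are too close to zero to rank, so I'll re-feel pad 2 with slow 1 mm steps.

```bash
cat >> h.py <<'E'
def pads2(img):
    m=(img.min(2)>242).astype(np.uint8); out=[]
    for k in cv2.findContours(m,0,cv2.CHAIN_APPROX_NONE)[0]:
        u=k[:,0].mean(0)
        if 170<u[1]<310 and 240<u[0]<430 and cv2.contourArea(k)>500: out.append(rect(ray("top",k[:,0],.028)))
    return sorted(out,key=lambda q:-q[0][1])
def feel(p,z=-.0205,n=9,d=.0015):
    p=np.array(p); r.move_linear(P(p,z),rate=.15); r.pause(.1)
    f0=np.mean([current_ft_force() for _ in range(4)],0); F=[]; s=.0035
    r.move_linear(P(p+U*s,z),rate=.05)
    for i in range(n):
        s+=d; r.move_linear(P(p+U*s,z),rate=.012); F.append(-(np.array(current_ft_force())-f0)[:2]@U)
    print("feel",np.round(F,2),current_time()); return s
E
python3 - <<'E'
from h import *
q=pads2(cams.grab_frame("top"))
for x in q: print(x)
if len(q)==3 and all(40<x[1][0]<54 and 100<x[1][1]<118 for x in q):
    p=q[1][0]; r.movep(P(p,.02),A); feel(p); 
E
```

```text
(array([0.57765192, 0.13773396]), (47.114044189453125, 112.4594497680664), np.float64(-0.16731575864531822))
(array([0.56557263, 0.00477077]), (47.269630432128906, 112.42069244384766), np.float64(-0.16698179824462228))
(array([ 0.52132654, -0.11859146]), (46.89212417602539, 112.12892150878906), np.float64(-0.171627283292102))
feel [ 0.86 -0.03  0.19  2.3   4.57  6.06  5.47  5.44  5.33] 42.625
```

```bash
python3 - <<'E'
from h import *
p=np.array(current_ee_pos())[:2]
r.move_linear(P(p-U*.005,-.0205),rate=.1); r.move_linear(P(p-U*.005,.02),rate=.25)
p=[.5213,-.1186]; r.movep(P(p,.02),A); s=feel(p,n=6,d=.002); print(s,current_ee_pos())
E
```

```text
feel [ 0.33 -1.01  1.85  7.81 12.56 13.34] 46.4417
0.0155 [ 0.53179385 -0.12063008 -0.02127186]
```

Felt the same slow way, pad 3 reads 13 N, pad 2 reads 5.4 N and pad 1 about 0. So pad 3 is grippiest, pad 2 the middle one and pad 1 the slickest. Pad 3 goes to the tray.

```bash
cat >> h.py <<'E'
def transfer(p,dst,yaw,hi,zg=-.018):
    p=np.array(p); r.move_linear(P(p,zg),rate=.15)
    f0=current_ft_force()[2]; r.gripper_to(.03,45); w=current_grip_width(); print("w",w,current_grip_force(),"fz",current_ft_force()[2]-f0)
    if not .044<w<.052: print("bad grip"); return
    r.move_linear(P(p,hi),rate=.15); print("lift fz",current_ft_force()[2]-f0,current_grip_width())
    D=R(yaw); r.movep(P(dst,hi),D)
    r.move_linear(P(dst,zg+.006),rate=.2)
    r.move_linear(P(dst,zg-.003),rate=.03); print("down fz",current_ft_force()[2]-f0)
    r.gripper_to(.066); r.move_linear(P(dst,hi+.02),rate=.25); print(current_time())
E
python3 - <<'E'
from h import *
p=np.array([.5318,-.1206])-U*.007
transfer(p,[.517,-.355],-.132,.03)
E
```

```text
w 0.047043048591419466 46.81368291378021 fz 6.7261953261363745
lift fz -7.378128677172542 0.04692786292449419
down fz -4.758550303402536
49.9333
```

```bash
python3 - <<'E'
from h import *
p=[.5777,.1377]
r.movep(P(p,.05),A); transfer(p,[.469,.368],-.132,.055)
r.movep(P([.42,.2],.2),A)
t=cams.grab_frame("top");s=cams.grab_frame("side")
print(current_time(),pads2(t))
cv2.imwrite("pics/g.png",np.vstack([t[140:330,110:560],s[150:390,190:640]]))
E
```

```text
w 0.046998383452054135 47.05707997083664 fz 6.22871125984828
lift fz -9.63526605941124 0.0466510329865295
down fz 5.041191525201691
56.075
57.0417 [(array([0.57222778, 0.00359639]), (47.26103591918945, 112.54586029052734), np.float64(-0.1651267733873276))]
```

View pics/g.png

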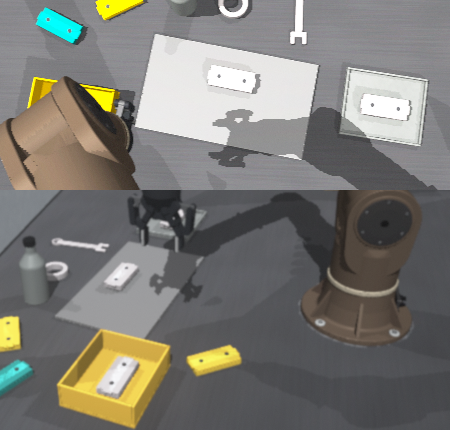

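The pictures show one pad flat in the tray at crop px (385,107), one flat in the bin at (119,377) and the third on the plate at (232,79). The gripper is clear of everything, so I'm handing in.

```bash
python3 -c "
from workcell import *
print(job.hand_in(),current_time())"
```

```text
the job is handed in; nothing more can be done
the job is handed in; nothing more can be done
```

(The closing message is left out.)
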